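# Click the photometer's filter wheel round to red and take the reading

## Task

Flick the edge of the photometer's black filter wheel with a fingertip, clockwise as seen from above, until the red filter has clicked into place at the small black pointer; do not let the wheel click past red. Then press the green button next to it all the way down and let it come up again. Leave the vial in the instrument and everything else standing about where it is: lift, tip over or shove nothing.

Things in the scene. Friction and masses are not known exactly. Their poses are not given: they have to be found in the camera images.
- meter: Bench photometer, white box fixed to the bench. Origin on the bench; own x points from its front (facing the robot) to its back, y to its left seen from the robot, z up. Deck: x -90 to 110, y -135 to 135, top z 55 mm. Grey raised head with vial well and button: x -30 to 105, y -130 to -12, top z 85 mm. Wheel axis at x -50, y 64 mm. White pointer post on the deck: x 12 to 32, y 55 to 73, top z 67 mm.
- wheel_hub (a point): Centre of the wheel's top face, on its vertical axis, 77 mm above the bench. Black disc of 37 mm radius, 16 mm thick, with six grey lobes as thick, 8 mm wide, reaching out to 55 mm radius (15 mm beyond the case's front). At rest in a click a gap faces the meter's front (-x), with lobes 30 degrees either side. There a fingertip pushes a lobe towards +y of the meter for clockwise.
- red_filter (a point): Centre of the red filter, a red disc 15 mm wide on the wheel's top, 24.5 mm from the axis, between two lobes. Clockwise round the wheel from red, seen from above: yellow, white, blue, green, black filters. Clicking clockwise brings them to the pointer in the order green, blue, white, yellow, red: with green there red is 4 clicks away, blue 3, white 2.
- pointer (a point): Tip of the small black pointer behind the wheel, 57 mm from the wheel's axis towards +x of the meter and 70 mm above the bench. The filter nearest to it is the one in use.
- wheel (a joint): Turn of the wheel in rad, growing clockwise seen from above; 0 = red at the pointer. A click every 1.047 rad: a spring detent draws the wheel to the nearest click from up to half a click off and holds it; about 2 to 3 N on a lobe overcomes it. Starts 2, 3 or 4 clicks before red (-2.09, -3.14 or -4.19). Stops at -4.6 and 1.47.
- read (a joint): Green push button, 30 mm across, travel 6 mm: 0 = up, 0.006 = fully down (m). A spring brings it up; fully down takes 5 N.
- read_top (a point): Centre of the button's top, 22 mm above the grey head; press straight down.
- vial: Amber glass vial 24 mm across, 75 mm tall with a black cap, standing loose in the instrument's square well; its top stands 45 mm above the head, 60 mm behind the button. Origin: centre of its foot, z up. Leave alone.
- rack: Pink-red tube rack 130 x 85 x 48 mm with small tubes, loose, left of the meter. Origin: centre of its underside. Leave alone.
- beaker: Clear plastic beaker, 64 mm across, 85 mm tall, loose, right of the meter. Origin: centre of its foot. Leave alone.
- buffer: White bottle with blue cap, 60 mm across, 130 mm tall, loose, farther right of the meter. Origin: centre of its foot. Leave alone.
- marker: White marker pen with blue cap, 116 mm long, 14 mm thick, lying loose to the right of the meter. Origin: underside near its middle, x along the pen. Leave alone.
- dish: Clear closed dish, 60 mm across, 14 mm high, loose, left of the meter's front. Origin: centre of its underside. Leave alone.

How it is judged (in metres and radians):
On the way, in this order (a step that is already met when the one before it is completed fails the run):
1. the red filter has clicked into place at the pointer and rests (value of joint wheel between -0.15 and 0.15 rad and velocity of joint wheel between -0.3 and 0.3 rad/s), for 0.2 s.
2. the green button is pressed all the way down (at least 5 of its 6 mm) (value of joint read above 0.005 m), for 0.02 s.
At the end, for the whole second after the job is handed in: The red filter rests in its click at the pointer (wheel within 0.15 rad of 0, still), the button has been pressed and is up again (within 1 mm), the vial stands in its well and the other things are within 20 mm of where they were (value of joint wheel between -0.15 and 0.15 rad and velocity of joint wheel between -0.1 and 0.1 rad/s and value of joint read below 0.001 m and z of vial in the frame of meter below 0.062 m and angle between vial's own z axis and vertical below 0.2 rad and distance of each of rack, beaker, buffer, marker, dish from where it was at the start of the episode below 0.02 m); the robot touches nothing.
It fails at once if the wheel is turned past red (more than 0.6 click beyond) (value of joint wheel above 0.628319 rad).
It fails at once if the button is pressed (over 3 mm) while red is not in place (value of joint read above 0.003 m and (value of joint wheel above 0.25 rad or value of joint wheel below -0.25 rad)).
It fails at once if the vial is lifted or tipped (z of vial in the frame of meter above 0.065 m or angle between vial's own z axis and vertical above 0.3 rad).
It fails at once if something standing about is shoved over 20 mm or lifted (distance of any of rack, beaker, buffer, marker, dish from where it was at the start of the episode above 0.02 m or height (world z) of any of rack, beaker, buffer, marker, dish above 0.012 m).
It fails at once if a bottle or beaker is tipped over (angle between any of beaker, buffer's own z axis and vertical above 0.4 rad).
It also fails if it takes over 58 s, if anything falls off the work surface, if the arm or the gripper's body presses on something with over 40 N, if the wrist force passes 120 N, or if a joint passes its speed limit or range.

## Robot

A 6-joint arm with a two-finger parallel gripper is mounted at the origin on the work surface. World frame = base frame: x ahead of the robot, y to its left, z up, the work surface at z = 0. Lengths are in mm, angles in rad, forces in N, time in s.
With the tool pointing down it reaches from about 350 to 875 mm from the base axis. Payload 4.2 kg.
Tool frame: the origin (TCP) lies midway between the tips of the shut fingers; the grasp point (between the pads) lies 19 mm behind it; z points along the fingers, y is the line along which they close (so a half turn about z gives the same grasp; the last joint's range is limited). The gripper opens to 85 mm and grips with 20 to 120 N. Pads are 22 mm wide; open, the fingers measure 114 mm over their backs; the gripper's body (76 mm by 85 mm) begins 54 mm behind the grasp point. The pads swing forward as they close: fully open they stand 13 mm farther back than shut.
Start: joints at [-0.867, 0.385, 0.008, 0, -1.194, -0.259], TCP at [268.935, -564.157, 202.712] pointing down, gripper open.
Joint ranges: [-3.14, 3.14], [-1.21, 2.06], [-1.07, 1.41], [-3.16, 2.05], [-2.99, -0.16], [-3.1, 3.1]. Speed limits (rad/s): [2.79, 2.79, 3.14, 3.14, 3.14, 3.14].

## Interface

Orientations are given as a unit quaternion [x, y, z, w].
In Python, from bench import arm gives the robot as it stands.
- The arm moves only by the tool send_rows, never from a script. Its argument "targets" is a list of rows, each an object of numbers: "gripper": the gripper command: -1 is fully open, 1 is shut, values between are in proportion; "x", "y", "z": the shift along the tool's x, y, z in cm; "ax", "ay", "az": the turn, a rotation vector about the tool's x, y, z in degrees. A call has 1 to 5 rows; each row shifts and turns the commanded pose from where the row before left it, along the tool's axes as they then stand; what a row does not reach is not made up. A row lasts 1/12 s, in which the tool goes at most 41.7 mm and 7.16 degrees, less where a joint would pass 70% of its speed; a pose out of reach is approached as far as the arm can. A call is refused whole if a number of a shift passes 4.17 or a number of a turn 7.16, either way. A call with a gripper value outside its range is refused whole. The fingers move at their own pace and stop on an object; the grip force is fixed at half the most. Time passes only in rows, so rows that do not move let the fingers close. It gives the time, the measured TCP pose, the force, the opening and the grip force at its end, in the units of the state.
- arm.read_state(): the state, without advancing time (a new reading comes with each control period).
- arm.get_image(name): name is "scene" or "top" or "wrist"; returns (picture, depth): 400x640x3 uint8, red, green, blue; 400x640 float32, mm along the optical axis (not along the pixel's ray), 0 where there is no reading.
- arm.camera_model(name): a dict with "fx", "fy", "cx", "cy" (pixels), "cam_to_world" (4x4, takes a point from camera to world coordinates). Camera axes: x right, y down, z forward; pixel columns grow to the right and rows downward; lengths in mm; the calibration is good to about 2 mm. A picture is of the moment at which its call begins: read the wrist's pose just before it. camera_model takes no time and is no camera call; for the wrist camera it gives the pose at the moment of the call.
- arm.job_done(): hands the job in; it is judged then, once.
Trained networks look in the newest picture that a camera, given by its name, has taken for a name from the list of things; names that differ only in an ending like _2 or _b are one class to them, and where a whole thing is asked for, a point or a joint stands for the part that bears it (a point fixed in the world has none). Each returns a list of dicts, best first, with "score" (0 to 1); they miss things now and then, are a little off and sometimes report something else, mostly with a low value. They report only what shows in the picture. A call takes as long as a camera call.
- arm.boxes_of(camera, thing): "rect" ([left, top, width, height] in pixels, round what is visible of it).
The state is a dict: "clock": time; "joints": joint angles; "joint_vel": joint speeds; "joint_efforts": joint torques, N m; "position": TCP position; "ee_rot": TCP orientation; "contact_force": force on the tool from outside, world axes, zero at the start; "wrist_torque": the same for the moment, N m; "gripper_width": finger opening in mm; "grasp_force": force on a finger pad.
Only numpy, scipy, OpenCV 4.12 (cv2) and the standard library are available. Lean on these libraries where they do the work, as an engineer would, in place of code of your own. Each camera call takes 0.05 s, during which the arm holds its last target. There are 200 camera calls.

## Working session

There is one attempt and no reset: what is moved stays moved. The work goes in short steps, Python scripts to look and compute and a tool call to move; the robot and the scene stay as the last step left them, time stands still between calls to the robot, and variables do not carry over. Pictures are saved under pics/ and viewed, at most 10 in all, crops included, and the job is handed in when it is done.

Besides the shell and the picture viewer there is one more tool, called after "Request:" by a JSON object that holds its "fn" and its "kwargs". send_rows: Moves the arm, as the interface text tells. Its arguments: {"type":"object","properties":{"targets":{"type":"array"}},"required":["targets"]}

```bash
mkdir -p pics
cat > h.py <<'E'
import numpy as np, cv2
from bench import arm
from scipy.spatial.transform import Rotation as R
def world(m,u,v,d):
    p=np.array([(u-m['cx'])/m['fx']*d,(v-m['cy'])/m['fy']*d,d,1]); return (m['cam_to_world']@p)[:3]
def onplane(m,u,v,z):
    T=m['cam_to_world']; r=T[:3,:3]@np.array([(u-m['cx'])/m['fx'],(v-m['cy'])/m['fy'],1]); return T[:3,3]+r*(z-T[2,3])/r[2]
def pix(m,p):
    c=np.linalg.inv(m['cam_to_world'])@np.append(p,1); return c[0]/c[2]*m['fx']+m['cx'],c[1]/c[2]*m['fy']+m['cy']
E
python3 - <<'E'
from h import *
s=arm.read_state(); print({k:np.round(s[k],3) for k in ('clock','position','ee_rot','joints','gripper_width','contact_force')})
for c in ('top','scene'):
    im,d=arm.get_image(c); cv2.imwrite(f'pics/{c}0.png',im[:,:,::-1]); np.save(f'{c}_d.npy',d)
    m=arm.camera_model(c); print(c,np.round(m['cam_to_world'],3).tolist(),m['fx'])
    for t in ('meter','wheel','wheel_hub','red_filter','read_top','pointer','vial','rack','beaker','buffer','marker','dish'):
        b=arm.boxes_of(c,t)
        if b:
            l,t_,w,h=b[0]['rect'];u,v=l+w/2,t_+h/2
            dd=d[int(min(v,399)),int(min(u,639))]
            print(t,round(b[0]['score'],2),np.round(b[0]['rect']),np.round(world(m,u,v,dd)))
E
```

```text
{'clock': np.float64(0.0), 'position': array([ 268.645, -563.598,  201.63 ]), 'ee_rot': array([-0.22 ,  0.975,  0.001, -0.   ]), 'joints': array([-8.670e-01,  3.860e-01,  7.000e-03, -1.000e-03, -1.194e+00,
       -2.590e-01]), 'gripper_width': np.float64(85.32), 'contact_force': array([ 0.082, -0.643, -0.412])}
top [[-0.022, -0.993, 0.12, 464.571], [-1.0, 0.02, -0.016, 10.85], [0.013, -0.12, -0.993, 1319.381], [0.0, 0.0, 0.0, 1.0]] 462.6420151835955
meter 0.79 [240. 176. 106.  85.] [573.  81.  56.]
wheel 0.82 [249. 223.  41.  35.] [512. 142.  79.]
wheel_hub 0.77 [246. 221.  42.  38.] [512. 149.  79.]
red_filter 0.7 [246. 225.  41.  37.] [503. 148.  78.]
read_top 0.67 [311. 211.  12.  11.] [572.  13. 106.]
vial 0.52 [249. 223.  39.  34.] [513. 144.  81.]
rack 0.7 [182. 195.  41.  51.] [571. 328.  46.]
beaker 0.6 [353. 173.  24.  25.] [ 666. -127.    2.]
buffer 0.61 [390. 194.  27.  20.] [ 601. -215.  101.]
marker 0.57 [351. 173.  24.  24.] [ 669. -122.    0.]
dish 0.54 [210. 249.  22.  19.] [467. 283.  15.]
scene [[0.831, 0.402, -0.384, 968.82], [0.556, -0.617, 0.557, -515.071], [-0.013, -0.677, -0.736, 773.738], [0.0, 0.0, 0.0, 1.0]] 390.874824213606
meter 0.71 [271. 146. 108. 100.] [618.  20.  83.]
wheel 0.73 [299. 145.  36.  25.] [520. 133.  75.]
wheel_hub 0.74 [297. 142.  38.  30.] [517. 131.  74.]
red_filter 0.62 [296. 146.  41.  22.] [518. 133.  76.]
read_top 0.41 [306. 180.  11.  13.] [586.  12. 104.]
vial 0.72 [324. 185.  10.  19.] [633.  17. 100.]
rack 0.61 [346. 124.  47.  33.] [587. 309.  41.]
beaker 0.96 [294. 236.  32.  40.] [ 687. -143.   85.]
buffer 0.57 [245. 252.  28.  51.] [ 633. -244.   89.]
marker 0.67 [241. 228.  46.  18.] [ 533. -118.   12.]
dish 0.7 [319. 132.  23.  17.] [470. 275.  14.]
```

View pics/top0.png

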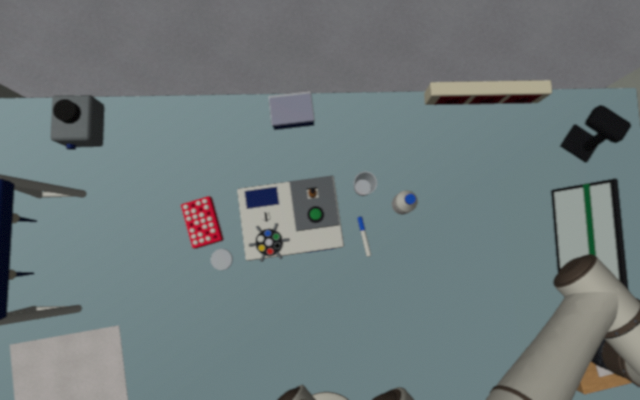

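View pics/scene0.png

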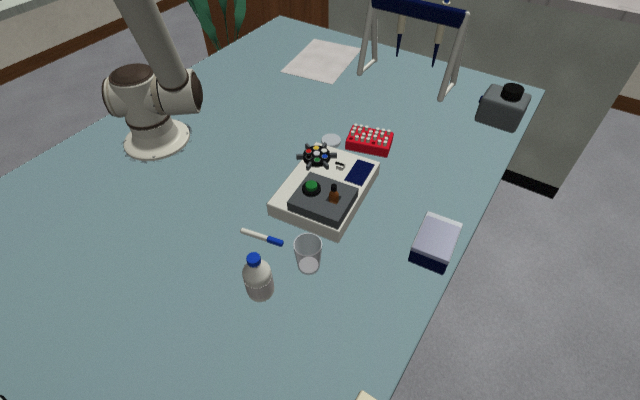

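Top view: the meter is turned slightly at about (290,218), with the wheel at (269,241). Red is at (270,251), on the robot side. The button is at (316,214). Next I fit the meter pose.

Run:
```python
from h import *
from scipy.optimize import minimize
m=arm.camera_model('top'); d=np.load('top_d.npy'); im=cv2.imread('pics/top0.png')
V,U=np.mgrid[165:275,230:355]; D=d[165:275,230:355]
T=m['cam_to_world']; P=np.stack([(U-m['cx'])/m['fx']*D,(V-m['cy'])/m['fy']*D,D],-1)@T[:3,:3].T+T[:3,3]
z=P[...,2]
deck=P[(abs(z-56)<7)][:,:2]; head=P[(abs(z-86)<6)&(P[...,1]<110)][:,:2]
print(np.median(z[(abs(z-56)<7)]),np.median(z[(abs(z-86)<6)&(P[...,1]<110)]))
for n,q in(('deck',deck),('head',head)):print(n,len(q),cv2.minAreaRect(q.astype(np.float32)))
# pose fit: predicted class vs measured heights (box model)
sel=(z>-10)
def cost(p):
    c,s=np.cos(p[2]),np.sin(p[2]); dx=P[...,0]-p[0]; dy=P[...,1]-p[1]; x=c*dx+s*dy; y=-s*dx+c*dy
    sg=lambda a:1/(1+np.exp(-a/2.))
    box=lambda a,b,e,f:sg(x-a)*sg(b-x)*sg(y-e)*sg(f-y)
    h=55*box(-90,110,-135,135); h=h+30*box(-30,105,-130,-12)
    r=np.abs(z-h); w=np.hypot(x+50,y-64)>60
    return np.mean(np.minimum(r,30)*w)
best=min((minimize(cost,[565+a,75+b,g],method='Nelder-Mead') for a in(-8,8) for b in(-8,8) for g in(0,.1)),key=lambda r:r.fun)
p=best.x;print('pose',p,best.fun)
c,s=np.cos(p[2]),np.sin(p[2]); W=lambda x,y,z:np.array([p[0]+c*x-s*y,p[1]+s*x+c*y,z])
print('hub',W(-50,64,77),'pix',pix(m,W(-50,64,77)),'pointer pix',pix(m,W(7,64,70)))
hsv=cv2.cvtColor(im,cv2.COLOR_BGR2HSV)
g=cv2.inRange(hsv,(45,100,60),(85,255,255)); g[:,:300]=0; g[:,335:]=0
v,u=np.nonzero(g); print('button pix',u.mean(),v.mean(),len(u)); print(onplane(m,u.mean(),v.mean(),107))
a=cv2.resize(im[165:275,230:355],None,fx=5,fy=5,interpolation=cv2.INTER_CUBIC); cv2.imwrite('pics/crop1.png',a)
```

```text
53.94673324135283 84.10373197889953
deck 4057 ((578.6359252929688, 64.68034362792969), (199.85690307617188, 320.66497802734375), 6.7098259925842285)
head 1737 ((614.9422607421875, -6.7694091796875), (135.2403564453125, 177.13333129882812), 6.740178108215332)
pose [5.66968980e+02 8.89818020e+01 1.11180264e-01] 3.217037261182906
hub [510.17680178 147.0390879   77.        ] pix (np.float64(267.63596912530954), np.float64(241.3103133002029)) pointer pix (np.float64(265.43052188937236), np.float64(220.42768081182453))
button pix 314.9904761904762 213.65714285714284 105
[578.94305508  18.88536002 107.        ]
```

View pics/crop1.png

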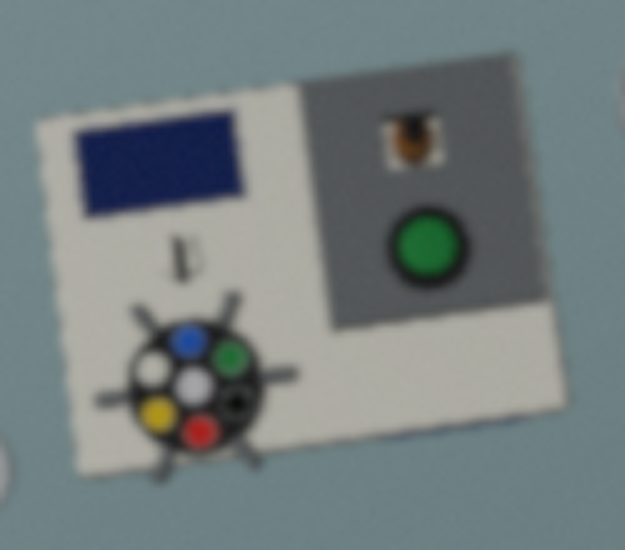

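Crop: blue is at the pointer tip (about (181,283) in the crop) and red is on the robot side, so red is 3 clicks away. The hub pixel agrees with the fit to about 1 px. My plan:
- Shut the fingers and turn the tool so its x axis lies along the meter's -y.
- Go in front of the wheel and sweep a lobe past half a click, three times.

Request:
{"fn": "send_rows", "kwargs": {"targets": [{"az":-7.1,"gripper":1},{"az":-7.1,"gripper":1},{"az":-7.1,"gripper":1},{"az":-7.1,"gripper":1},{"az":-7.1,"gripper":1}]}}

```text
$.targets[0]: bad value
```

Request:
{"fn": "send_rows", "kwargs": {"targets": [{"az":-7.1,"gripper":1},{"az":-7.1,"gripper":1},{"az":-7.1,"gripper":1},{"az":-7.1,"gripper":1},{"az":-7.1,"gripper":1}]}}

```text
$.targets[0]: bad value
```

Request:
{"fn": "send_rows", "kwargs": {"targets": [{"x":-3.7,"y":-1.4,"gripper":1},{"x":-3.7,"y":-1.4,"gripper":1},{"x":-3.7,"y":-1.4,"gripper":1},{"x":-3.7,"y":-1.4,"gripper":1},{"x":-3.7,"y":-1.4,"gripper":1}]}}

```text
$.targets[0]: bad value
```

Request:
{"fn": "send_rows", "kwargs": {"targets": [{"x":-3.7,"y":-1.4,"gripper":1},{"x":-3.7,"y":-1.4,"gripper":1},{"x":-3.7,"y":-1.4,"gripper":1},{"x":-3.7,"y":-1.4,"gripper":1},{"x":-3.7,"y":-1.4,"gripper":1}]}}

```text
$.targets[0]: bad value
```

Request:
{"fn": "send_rows", "kwargs": {"targets": [{"x":-3.7,"y":-1.4,"gripper":1},{"x":-3.7,"y":-1.4,"gripper":1},{"x":-3.7,"y":-1.4,"gripper":1},{"x":-3.7,"y":-1.4,"gripper":1},{"x":0,"gripper":1}]}}

```text
$.targets[0]: bad value
```

```bash
cat >> h.py <<'E'
# hub and yaw of the meter as measured; rel(): TCP relative to hub in meter axes
HUB=np.array([509.5,146.5,77.]); YAW=.1112
def rel(p):
    c,s=np.cos(YAW),np.sin(YAW); q=np.array(p)-HUB; return np.array([c*q[0]+s*q[1],-s*q[0]+c*q[1],p[2]])
def st():
    s=arm.read_state(); x=R.from_quat(s['ee_rot']).as_matrix()
    print('t',round(s['clock'],2),'rel',np.round(rel(s['position']),1),'yaw off',round(np.degrees(np.arctan2(x[1,0],x[0,0])-YAW)+90,1),'zax',np.round(x[:,2],3),'F',np.round(s['contact_force'],1),'w',round(s['gripper_width'],1)); return s
E
python3 - <<'E'
from h import *
s=st();print(s['position'],s['joints'])
im,d=arm.get_image('wrist');m=arm.camera_model('wrist');cv2.imwrite('pics/w1.png',im[:,:,::-1]);np.save('w_d.npy',d)
print(m['fx'],np.round(m['cam_to_world'],3).tolist(),'hub',pix(m,HUB),'tcp',pix(m,s['position']))
E
```

```text
t 1.3 rel [-318.  -679.6  202.7] yaw off -70.9 zax [-0.  0. -1.] F [ 0.   0.1 -0.1] w 85.3
[ 268.92034184 -564.14321856  202.69833927] [-8.67398493e-01  3.84697636e-01  7.85726949e-03  1.07219573e-05
 -1.19400047e+00 -2.58589851e-01]
280.25157469089663 [[-0.43, 0.855, 0.292, 194.15], [0.903, 0.407, 0.138, -600.739], [-0.001, 0.323, -0.947, 373.634], [0.0, 0.0, 0.0, 1.0]] hub (np.float64(640.0286661105206), np.float64(485.4623156906573)) tcp (np.float64(323.86909036614844), np.float64(239.16330471805261))
```

View pics/w1.png

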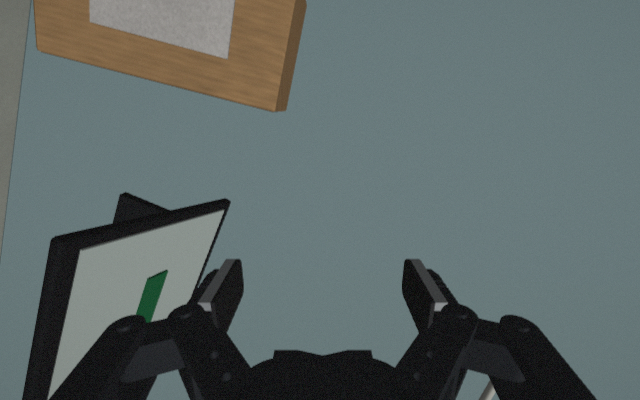

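The wrist picture shows the open fingers at (225,285) and (425,285), with no meter in view. The calls were refused, presumably because every row needs all its fields.

Request:
{"fn": "send_rows", "kwargs": {"targets": [{"x":0,"y":0,"z":0,"ax":0,"ay":0,"az":-7.1,"gripper":1},{"x":0,"y":0,"z":0,"ax":0,"ay":0,"az":-7.1,"gripper":1},{"x":0,"y":0,"z":0,"ax":0,"ay":0,"az":-7.1,"gripper":1},{"x":0,"y":0,"z":0,"ax":0,"ay":0,"az":-7.1,"gripper":1},{"x":0,"y":0,"z":0,"ax":0,"ay":0,"az":-7.1,"gripper":1}]}}

```text
clock: 1.77
position: [268.9, -564.1, 202.7]
ee_rot: [-0.51, 0.86, 0.0, 0.0]
contact_force: [1.3, 0.0, -0.1]
gripper_width: 25.3
grasp_force: 0.0
```

Request:
{"fn": "send_rows", "kwargs": {"targets": [{"x":0,"y":0,"z":0,"ax":0,"ay":0,"az":-7.1,"gripper":1},{"x":0,"y":0,"z":0,"ax":0,"ay":0,"az":-7.1,"gripper":1},{"x":0,"y":0,"z":0,"ax":0,"ay":0,"az":-7.1,"gripper":1},{"x":0,"y":0,"z":0,"ax":0,"ay":0,"az":-7.1,"gripper":1},{"x":0,"y":0,"z":0,"ax":0,"ay":0,"az":-7.1,"gripper":1}]}}

```text
clock: 2.18
position: [268.9, -564.2, 202.7]
ee_rot: [0.748, -0.664, -0.0, -0.0]
contact_force: [-1.4, 0.6, -0.0]
gripper_width: 0.1
grasp_force: 0.0
```

Request:
{"fn": "send_rows", "kwargs": {"targets": [{"x":-3.7,"y":-1.4,"z":0,"ax":0,"ay":0,"az":0,"gripper":1},{"x":-3.7,"y":-1.4,"z":0,"ax":0,"ay":0,"az":0,"gripper":1},{"x":-3.7,"y":-1.4,"z":0,"ax":0,"ay":0,"az":0,"gripper":1},{"x":-3.7,"y":-1.4,"z":0,"ax":0,"ay":0,"az":0,"gripper":1},{"x":-3.7,"y":-1.4,"z":0,"ax":0,"ay":0,"az":0,"gripper":1}]}}

```text
clock: 2.6
position: [317.6, -370.9, 202.8]
ee_rot: [0.746, -0.666, 0.0, -0.0]
contact_force: [1.2, 0.6, 0.5]
gripper_width: -0.2
grasp_force: 0.0
```

Request:
{"fn": "send_rows", "kwargs": {"targets": [{"x":-3.7,"y":-1.4,"z":0,"ax":0,"ay":0,"az":0,"gripper":1},{"x":-3.7,"y":-1.4,"z":0,"ax":0,"ay":0,"az":0,"gripper":1},{"x":-3.7,"y":-1.4,"z":0,"ax":0,"ay":0,"az":0,"gripper":1},{"x":-3.7,"y":-1.4,"z":0,"ax":0,"ay":0,"az":0,"gripper":1},{"x":-3.7,"y":-1.4,"z":0,"ax":0,"ay":0,"az":0,"gripper":1}]}}

```text
clock: 3.02
position: [366.3, -179.0, 203.1]
ee_rot: [0.746, -0.666, 0.001, -0.0]
contact_force: [0.8, 0.3, -0.3]
gripper_width: 0.0
grasp_force: 0.0
```

Request:
{"fn": "send_rows", "kwargs": {"targets": [{"x":-3.7,"y":-1.4,"z":0,"ax":0,"ay":0,"az":0,"gripper":1},{"x":-3.7,"y":-1.4,"z":0,"ax":0,"ay":0,"az":0,"gripper":1},{"x":-3.7,"y":-1.4,"z":0,"ax":0,"ay":0,"az":0,"gripper":1},{"x":-3.7,"y":-1.4,"z":0,"ax":0,"ay":0,"az":0,"gripper":1},{"x":0,"y":0,"z":0,"ax":0,"ay":0,"az":0,"gripper":1}]}}

```text
clock: 3.43
position: [407.2, -22.3, 203.4]
ee_rot: [0.749, -0.663, 0.001, -0.001]
contact_force: [-0.2, -0.3, 0.1]
gripper_width: 0.1
grasp_force: 0.0
```

Run:
```python
from h import *
s=st();print(s['position'],s['joints'])
im,d=arm.get_image('wrist');m=arm.camera_model('wrist');cv2.imwrite('pics/w2.png',im[:,:,::-1]);np.save('w_d.npy',d)
print('hub',pix(m,HUB),'tcp',pix(m,s['position']))
```

```text
t 3.43 rel [-120.4 -156.4  203.4] yaw off 0.6 zax [ 0.003  0.001 -1.   ] F [-0.2 -0.3  0.1] w 0.1
[407.19623696 -22.30873931 203.4348937 ] [ 3.47898971e-01  8.79975546e-04 -4.81756597e-01 -1.74210280e-05
 -1.08484819e+00 -2.26869429e-01]
hub (np.float64(226.69621526077555), np.float64(307.67585792565256)) tcp (np.float64(320.72750143954283), np.float64(243.1773960840866))
```

View pics/w2.png

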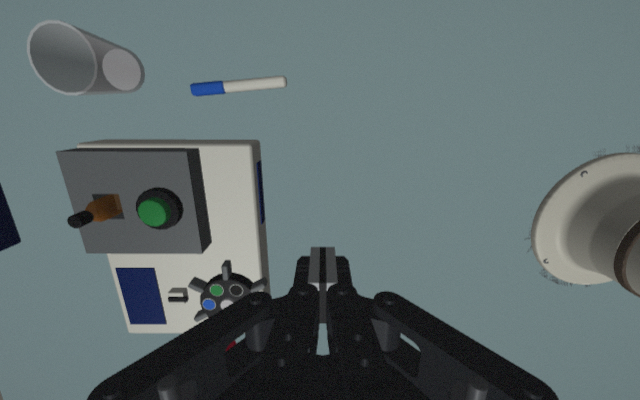

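Wrist view: the wheel's white centre is near (228,304), against a predicted (227,308), so the hub holds. The shut tips show near (322,250) and the button at (155,210). Next I measure the finger profile from depth.

Run:
```python
from h import *
m=arm.camera_model('wrist'); s=arm.read_state(); d=np.load('w_d.npy'); V,U=np.mgrid[0:400,0:640]; T=m['cam_to_world']
P=np.stack([(U-m['cx'])/m['fx']*d,(V-m['cy'])/m['fy']*d,d],-1)@T[:3,:3].T+T[:3,3]
Q=(P-s['position'])@R.from_quat(s['ee_rot']).as_matrix(); Q=Q[(d>0)]
Q=Q[(abs(Q[:,1])<60)&(Q[:,2]<10)]
for a in range(-80,8,6):
    q=Q[(Q[:,2]>=a)&(Q[:,2]<a+6)]
    if len(q): print(a,len(q),np.round([q[:,0].min(),q[:,0].max(),q[:,1].min(),q[:,1].max()],1))
B=HUB.copy(); c,sn=np.cos(YAW),np.sin(YAW)
im=cv2.imread('pics/w2.png'); h=cv2.cvtColor(im,cv2.COLOR_BGR2HSV); g=cv2.inRange(h,(45,130,90),(85,255,255)); g[:,:130]=0;g[:,190:]=0;g[250:]=0;g[:180]=0
n,l,stt,ce=cv2.connectedComponentsWithStats(g);i=1+stt[1:,4].argmax();print(stt[i],ce[i]);b=onplane(m,*ce[i],107);print('button',b,rel(b))
```

```text
-80 1713 [-11.5  15.3 -34.3  34.4]
-74 595 [-10.9  14.8 -28.7  28.8]
-68 569 [-10.8  13.1 -15.7  10.8]
-62 360 [  6.8  12.6 -13.7  13.4]
-56 358 [  6.7  12.8 -13.8  13.4]
-50 337 [  6.5  12.5 -13.9  13.4]
-44 292 [  6.7  12.6 -13.6  13.3]
-38 171 [  7.1  12.6 -12.9  12.5]
[139 201  27  25 520] [151.59038462 213.28076923]
button [577.16880973  13.06174884 107.        ] [  52.44309135 -140.12336298  107.        ]
```

Request:
{"fn": "send_rows", "kwargs": {"targets": [{"x":-3.6,"y":-1.0,"z":0,"ax":0,"ay":0,"az":0,"gripper":1},{"x":-3.6,"y":-1.0,"z":0,"ax":0,"ay":0,"az":0,"gripper":1},{"x":-3.6,"y":-1.0,"z":0,"ax":0,"ay":0,"az":0,"gripper":1},{"x":0,"y":0,"z":3.5,"ax":0,"ay":0,"az":0,"gripper":1},{"x":0,"y":0,"z":3.5,"ax":0,"ay":0,"az":0,"gripper":1}]}}

```text
clock: 3.9
position: [424.8, 85.3, 133.6]
ee_rot: [0.747, -0.665, 0.001, -0.003]
contact_force: [-0.2, 0.4, -1.3]
gripper_width: 0.4
grasp_force: 0.0
```

Request:
{"fn": "send_rows", "kwargs": {"targets": [{"x":0,"y":0,"z":3.4,"ax":0,"ay":0,"az":0,"gripper":1},{"x":0,"y":0,"z":3.4,"ax":0,"ay":0,"az":0,"gripper":1},{"x":0,"y":0,"z":0,"ax":0,"ay":0,"az":0,"gripper":1},{"x":0,"y":0,"z":0,"ax":0,"ay":0,"az":0,"gripper":1},{"x":0,"y":0,"z":0,"ax":0,"ay":0,"az":0,"gripper":1}]}}

```text
clock: 4.32
position: [424.3, 83.4, 66.3]
ee_rot: [0.746, -0.666, 0.001, -0.001]
contact_force: [-0.0, -0.2, 0.3]
gripper_width: -0.1
grasp_force: 0.0
```

```bash
python3 -c "
from h import *
st()"
```

```text
t 4.32 rel [-91.7 -53.3  66.3] yaw off 0.1 zax [ 0.003  0.001 -1.   ] F [-0.  -0.2  0.3] w -0.1
```

Request:
{"fn": "send_rows", "kwargs": {"targets": [{"x":0,"y":-1.9,"z":0.1,"ax":0,"ay":0,"az":0,"gripper":1},{"x":0,"y":-1.9,"z":0,"ax":0,"ay":0,"az":0,"gripper":1},{"x":-1.0,"y":0,"z":0,"ax":0,"ay":0,"az":0,"gripper":1},{"x":-1.0,"y":0,"z":0,"ax":0,"ay":0,"az":0,"gripper":1},{"x":-1.0,"y":0,"z":0,"ax":0,"ay":0,"az":0,"gripper":1}]}}

```text
clock: 4.73
position: [457.5, 118.4, 65.3]
ee_rot: [0.746, -0.666, 0.0, -0.001]
contact_force: [0.2, 0.1, 0.1]
gripper_width: -0.1
grasp_force: 0.0
```

Run:
```python
from h import *
st()
im,d=arm.get_image('wrist');m=arm.camera_model('wrist')
t,_=arm.get_image('top'); a=cv2.resize(t[205:285,220:320],None,fx=5,fy=5,interpolation=cv2.INTER_CUBIC)
cv2.imwrite('pics/c3.png',np.hstack([cv2.resize(im,None,fx=.6,fy=.6)[:,:,::-1],cv2.resize(a,(384,307))[:240,:,::-1]]))
```

```text
t 4.73 rel [-54.8 -22.2  65.3] yaw off 0.1 zax [ 0.002  0.002 -1.   ] F [0.2 0.1 0.1] w -0.1
```

View pics/c3.png

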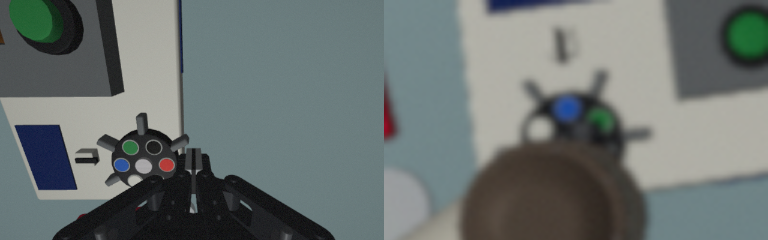

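Wrist view at 0.6 scale: blue (121,165) is still by the pointer, so the wheel has not turned. The tips at (193,152) pass outside the lobe end at (180,140), so they are thinner than I assumed. I back off and go about 7 mm deeper.

Request:
{"fn": "send_rows", "kwargs": {"targets": [{"x":1.5,"y":0.5,"z":0,"ax":0,"ay":0,"az":0,"gripper":1},{"x":1.5,"y":0,"z":0,"ax":0,"ay":0,"az":0,"gripper":1},{"x":0,"y":-0.6,"z":0,"ax":0,"ay":0,"az":0,"gripper":1},{"x":0,"y":-0.6,"z":0,"ax":0,"ay":0,"az":0,"gripper":1},{"x":-0.5,"y":0,"z":0,"ax":0,"ay":0,"az":0,"gripper":1}]}}

```text
clock: 5.25
position: [468.4, 93.9, 64.2]
ee_rot: [0.746, -0.666, 0.001, -0.001]
contact_force: [0.0, -0.2, -0.4]
gripper_width: -0.1
grasp_force: 0.0
```

Request:
{"fn": "send_rows", "kwargs": {"targets": [{"x":-0.7,"y":0,"z":0,"ax":0,"ay":0,"az":0,"gripper":1},{"x":-0.7,"y":0,"z":0,"ax":0,"ay":0,"az":0,"gripper":1},{"x":-0.5,"y":0,"z":0,"ax":0,"ay":0,"az":0,"gripper":1},{"x":0,"y":0,"z":0,"ax":0,"ay":0,"az":0,"gripper":1},{"x":0,"y":0,"z":0,"ax":0,"ay":0,"az":0,"gripper":1}]}}

```text
clock: 5.67
position: [464.5, 112.9, 63.7]
ee_rot: [0.746, -0.665, -0.0, 0.0]
contact_force: [-0.7, -0.4, -0.2]
gripper_width: -0.0
grasp_force: 0.0
```

Run:
```python
from h import *
st()
im,d=arm.get_image('wrist');m=arm.camera_model('wrist')
cv2.imwrite('pics/c4.png',im[100:400,80:480,::-1])
```

```text
t 5.67 rel [-48.4 -28.4  63.7] yaw off 0.2 zax [-0. -0. -1.] F [-0.7 -0.4 -0.2] w -0.0
```

View pics/c4.png

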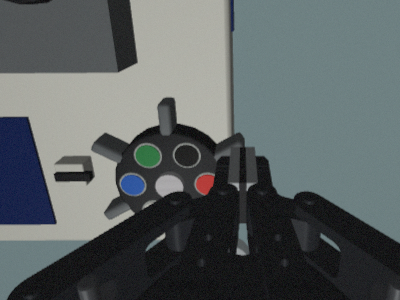

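Crop: the tips at (243,155) sit right by the front-right lobe's end (235,140), and the wheel is still in its click. I continue the sweep here in small steps.

Request:
{"fn": "send_rows", "kwargs": {"targets": [{"x":-0.5,"y":0,"z":0.1,"ax":0,"ay":0,"az":0,"gripper":1},{"x":-0.5,"y":0,"z":0,"ax":0,"ay":0,"az":0,"gripper":1},{"x":0,"y":0,"z":0,"ax":0,"ay":0,"az":0,"gripper":1}]}}

```text
clock: 5.97
position: [463.8, 122.9, 62.7]
ee_rot: [0.746, -0.666, 0.0, -0.0]
contact_force: [0.0, -1.2, 0.1]
gripper_width: 0.1
grasp_force: 0.0
```

Run:
```python
from h import *
s=st()
im,d=arm.get_image('wrist');m=arm.camera_model('wrist');T=m['cam_to_world']
h=cv2.cvtColor(im,cv2.COLOR_RGB2HSV)
print('hub',pix(m,HUB))
for n,lo,hi in(('red',(0,140,90),(8,255,255)),('blue',(105,120,80),(120,255,255)),('green',(50,100,50),(85,255,255))):
    k=cv2.inRange(h,lo,hi); k[:230]=0; k[:,:180]=0
    nn,l,q,ce=cv2.connectedComponentsWithStats(k)
    for i in range(1,nn):
        if q[i,4]>60:
            p=rel(onplane(m,*ce[i],77)); print(n,q[i],np.round(p,1),'bearing from +x, cw',round(-np.degrees(np.arctan2(p[1],p[0])),1),'r',round(np.hypot(p[0],p[1]),1))
cv2.imwrite('pics/c5.png',im[:,:,::-1])
```

```text
t 5.97 rel [-48.1 -18.4  62.7] yaw off 0.1 zax [ 0.  0. -1.] F [ 0.  -1.2  0.1] w 0.1
hub (np.float64(248.2338806180574), np.float64(276.1382594480304))
red [276 262  20  20 327] [-24.5  -3.6  77. ] bearing from +x, cw 171.7 r 24.8
blue [199 262  24  21 374] [24.2 -3.  77. ] bearing from +x, cw 7.2 r 24.4
green [214 232  24  21 406] [ 12.  -24.5  77. ] bearing from +x, cw 63.8 r 27.3
```

Run:
```python
from h import *
s=arm.read_state(); im=cv2.imread('pics/c5.png'); m=arm.camera_model('wrist'); k=3
im=cv2.resize(im[190:370,180:440],None,fx=k,fy=k,interpolation=cv2.INTER_CUBIC)
c,sn=np.cos(YAW),np.sin(YAW)
def W(x,y,z): y=y-3.3; return np.array([HUB[0]+c*x-sn*y,HUB[1]+sn*x+c*y,z])
def px(p): u,v=pix(m,p); return (int((u-180)*k),int((v-190)*k))
for a in range(0,360,60):
    t=np.radians(a+30); e=np.array([np.cos(t),np.sin(t)]);n=np.array([-e[1],e[0]])
    q=[px(W(*(e*r+n*w),77)) for r,w in((37,-4),(55,-4),(55,4),(37,4))]
    cv2.polylines(im,[np.array(q)],True,(0,255,255),1)
Rm=R.from_quat(s['ee_rot']).as_matrix()
for z,col in((0,(255,0,255)),(-14,(0,255,0))):
    q=[px(s['position']+Rm@np.array([x,y,z])) for x,y in((-11,-8),(11,-8),(11,8),(-11,8))]
    cv2.polylines(im,[np.array(q)],True,col,1)
cv2.imwrite('pics/c5o.png',im)
```

```text
(no output)
```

View pics/c5o.png

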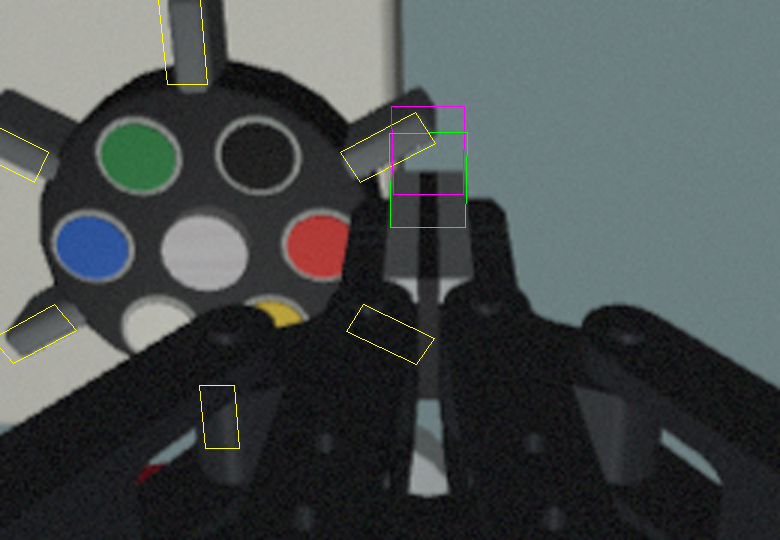

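Overlay: the wheel is at rest in its click (lobe outlines match). The visible finger end, at about v=172, lies well short of the predicted TCP box. I check the depth at the tips.

Run:
```python
from h import *
s=arm.read_state(); im,d=arm.get_image('wrist'); m=arm.camera_model('wrist'); Rm=R.from_quat(s['ee_rot']).as_matrix()
for u in (314,328,332):
    print(u,[(v,round(float(d[v,u])),np.round((world(m,u,v,d[v,u])-s['position'])@Rm).astype(int).tolist()) for v in range(236,300,6)])
c=(m['cam_to_world'][:3,3]-s['position'])@Rm; print('cam in tool',c)
st()
```

```text
314 [(236, 172, [10, -5, -14]), (242, 174, [6, -5, -14]), (248, 154, [12, -5, -33]), (254, 147, [12, -5, -40]), (260, 141, [12, -4, -47]), (266, 137, [11, -4, -51]), (272, 130, [12, -4, -58]), (278, 127, [12, -4, -62]), (284, 124, [10, -4, -64]), (290, 118, [12, -4, -70]), (296, 112, [13, -3, -77])]
328 [(236, 257, [-26, 5, 63]), (242, 260, [-33, 5, 64]), (248, 153, [12, 3, -33]), (254, 148, [12, 3, -39]), (260, 142, [12, 3, -46]), (266, 135, [12, 3, -53]), (272, 131, [12, 2, -57]), (278, 127, [11, 2, -61]), (284, 123, [11, 2, -65]), (290, 116, [13, 2, -73]), (296, 113, [13, 2, -76])]
332 [(236, 256, [-26, 9, 62]), (242, 259, [-32, 9, 63]), (248, 153, [12, 5, -34]), (254, 147, [12, 5, -40]), (260, 141, [12, 5, -47]), (266, 136, [12, 5, -52]), (272, 131, [12, 4, -57]), (278, 127, [12, 4, -62]), (284, 123, [11, 4, -65]), (290, 116, [13, 4, -72]), (296, 114, [12, 4, -75])]
cam in tool [ 8.42011102e+01 -1.09480238e-01 -1.70899270e+02]
t 6.07 rel [-48.3 -18.8  62.7] yaw off 0.1 zax [-0. -0. -1.] F [ 0.2 -1.1  0.7] w -0.2
```

Depth settles it: the real fingertips end about 32 mm short of the reported TCP, so I was sweeping above the wheel. I retreat, go 30 mm lower (tips at about z 65) and repeat.

Request:
{"fn": "send_rows", "kwargs": {"targets": [{"x":1.0,"y":3.6,"z":0,"ax":0,"ay":0,"az":0,"gripper":1},{"x":2.5,"y":0,"z":0,"ax":0,"ay":0,"az":0,"gripper":1},{"x":0,"y":0,"z":1.5,"ax":0,"ay":0,"az":0,"gripper":1},{"x":0,"y":0,"z":1.5,"ax":0,"ay":0,"az":0,"gripper":1},{"x":0,"y":0,"z":0,"ax":0,"ay":0,"az":0,"gripper":1}]}}

```text
clock: 6.48
position: [430.0, 82.1, 30.9]
ee_rot: [0.746, -0.666, -0.001, 0.002]
contact_force: [-0.5, -0.1, -0.2]
gripper_width: -0.2
grasp_force: 0.0
```

```bash
cat >> h.py <<'E'
HUB=np.array([509.9,143.2,77.])
def wheel():
    im,d=arm.get_image('wrist');m=arm.camera_model('wrist'); h=cv2.cvtColor(im,cv2.COLOR_RGB2HSV)
    for n,lo,hi in(('red',(0,140,90),(8,255,255)),('blue',(105,120,80),(120,255,255)),('green',(50,100,50),(85,255,255)),('yellow',(20,140,90),(35,255,255))):
        k=cv2.inRange(h,lo,hi); nn,l,q,ce=cv2.connectedComponentsWithStats(k)
        for i in range(1,nn):
            if q[i,4]>60:
                p=rel(onplane(m,*ce[i],77)); r=np.hypot(p[0],p[1])
                if 15<r<34: print(n,q[i,4],np.round(p,1),'cw from pointer',round(-np.degrees(np.arctan2(p[1],p[0])),1),'r',round(r,1))
    return im
E
python3 -c "
from h import *
st();wheel()"
```

```text
t 6.48 rel [-86.2 -51.9  30.9] yaw off 0.0 zax [-0.004 -0.002 -1.   ] F [-0.5 -0.1 -0.2] w -0.2
blue 295 [27.9  1.3 77. ] cw from pointer -2.8 r 27.9
green 476 [ 14.4 -18.8  77. ] cw from pointer 52.5 r 23.7
```

Request:
{"fn": "send_rows", "kwargs": {"targets": [{"x":0,"y":-1.6,"z":-0.2,"ax":0,"ay":0,"az":0,"gripper":1},{"x":0,"y":-1.6,"z":0,"ax":0,"ay":0,"az":0,"gripper":1},{"x":-0.8,"y":0,"z":0,"ax":0,"ay":0,"az":0,"gripper":1},{"x":-0.8,"y":0,"z":0,"ax":0,"ay":0,"az":0,"gripper":1},{"x":-0.8,"y":0,"z":0,"ax":0,"ay":0,"az":0,"gripper":1}]}}

```text
clock: 6.95
position: [459.1, 110.2, 34.7]
ee_rot: [0.746, -0.666, -0.001, 0.002]
contact_force: [-1.6, -3.3, 0.2]
gripper_width: 0.2
grasp_force: 1.3
```

```bash
python3 -c "
from h import *
st();wheel()"
```

```text
t 6.95 rel [-54.1 -27.1  34.7] yaw off 0.1 zax [-0.003 -0.002 -1.   ] F [-1.6 -3.3  0.2] w 0.2
blue 487 [24.  -4.7 77. ] cw from pointer 11.1 r 24.5
green 529 [  6.2 -21.9  77. ] cw from pointer 74.1 r 22.7
```

Contact is made and the wheel is turning. I continue past half a click.

Request:
{"fn": "send_rows", "kwargs": {"targets": [{"x":-0.5,"y":0,"z":0,"ax":0,"ay":0,"az":0,"gripper":1},{"x":-0.5,"y":0,"z":0,"ax":0,"ay":0,"az":0,"gripper":1},{"x":-0.4,"y":0,"z":0,"ax":0,"ay":0,"az":0,"gripper":1},{"x":0,"y":0,"z":0,"ax":0,"ay":0,"az":0,"gripper":1},{"x":0,"y":0,"z":0,"ax":0,"ay":0,"az":0,"gripper":1}]}}

```text
clock: 7.42
position: [459.8, 125.6, 35.0]
ee_rot: [0.746, -0.666, 0.0, -0.001]
contact_force: [-1.3, 0.3, 0.0]
gripper_width: -0.2
grasp_force: 0.0
```

```bash
python3 -c "
from h import *
st();wheel()"
```

```text
t 7.42 rel [-51.7 -12.   35. ] yaw off 0.2 zax [ 0.001  0.001 -1.   ] F [-1.3  0.3  0. ] w -0.2
blue 568 [ 16.7 -17.7  77. ] cw from pointer 46.6 r 24.3
green 580 [ -7.3 -23.5  77. ] cw from pointer 107.2 r 24.6
```

Request:
{"fn": "send_rows", "kwargs": {"targets": [{"x":0,"y":1.8,"z":0,"ax":0,"ay":0,"az":0,"gripper":1},{"x":0,"y":1.8,"z":0,"ax":0,"ay":0,"az":0,"gripper":1},{"x":2.0,"y":0,"z":0,"ax":0,"ay":0,"az":0,"gripper":1},{"x":2.0,"y":0,"z":0,"ax":0,"ay":0,"az":0,"gripper":1},{"x":0,"y":0,"z":0,"ax":0,"ay":0,"az":0,"gripper":1}]}}

```text
clock: 7.88
position: [427.4, 79.0, 34.7]
ee_rot: [0.745, -0.667, -0.0, 0.0]
contact_force: [0.5, 0.7, -0.6]
gripper_width: -0.2
grasp_force: 0.0
```

```bash
python3 -c "
from h import *
st();wheel()"
```

```text
t 7.88 rel [-89.1 -54.6  34.7] yaw off -0.0 zax [-0.001 -0.    -1.   ] F [ 0.5  0.7 -0.6] w -0.2
blue 457 [ 13.6 -19.3  77. ] cw from pointer 54.9 r 23.6
green 265 [ -9.9 -21.7  77. ] cw from pointer 114.5 r 23.8
```

One click done (green now reads 114° cw, against 52° before). Second sweep.

Request:
{"fn": "send_rows", "kwargs": {"targets": [{"x":0,"y":-1.8,"z":0,"ax":0,"ay":0,"az":0,"gripper":1},{"x":0,"y":-1.8,"z":0,"ax":0,"ay":0,"az":0,"gripper":1},{"x":-0.8,"y":0,"z":0,"ax":0,"ay":0,"az":0,"gripper":1},{"x":-0.8,"y":0,"z":0,"ax":0,"ay":0,"az":0,"gripper":1},{"x":-0.8,"y":0,"z":0,"ax":0,"ay":0,"az":0,"gripper":1}]}}

```text
clock: 8.35
position: [459.1, 108.3, 34.1]
ee_rot: [0.746, -0.666, -0.001, 0.002]
contact_force: [-2.0, -3.0, 0.2]
gripper_width: 0.2
grasp_force: 1.5
```

Request:
{"fn": "send_rows", "kwargs": {"targets": [{"x":-0.6,"y":0,"z":0,"ax":0,"ay":0,"az":0,"gripper":1},{"x":-0.6,"y":0,"z":0,"ax":0,"ay":0,"az":0,"gripper":1},{"x":-0.5,"y":0,"z":0,"ax":0,"ay":0,"az":0,"gripper":1},{"x":0,"y":0,"z":0,"ax":0,"ay":0,"az":0,"gripper":1},{"x":0,"y":0,"z":0,"ax":0,"ay":0,"az":0,"gripper":1}]}}

```text
clock: 8.77
position: [459.8, 126.8, 35.1]
ee_rot: [0.746, -0.666, 0.0, -0.001]
contact_force: [-0.5, 0.2, 0.1]
gripper_width: 0.1
grasp_force: 0.0
```

```bash
python3 -c "
from h import *
st();wheel()"
```

```text
t 8.77 rel [-51.6 -10.7  35.1] yaw off 0.2 zax [ 0.002  0.001 -1.   ] F [-0.5  0.2  0.1] w 0.1
blue 593 [-10.7 -22.2  77. ] cw from pointer 115.8 r 24.7
green 411 [-25.4  -3.2  77. ] cw from pointer 172.9 r 25.6
yellow 495 [24.3  2.5 77. ] cw from pointer -5.9 r 24.4
```

Second click done: yellow is now about at the pointer. Third sweep.

Request:
{"fn": "send_rows", "kwargs": {"targets": [{"x":0,"y":1.8,"z":0,"ax":0,"ay":0,"az":0,"gripper":1},{"x":0,"y":1.8,"z":0,"ax":0,"ay":0,"az":0,"gripper":1},{"x":2.1,"y":0,"z":0,"ax":0,"ay":0,"az":0,"gripper":1},{"x":2.1,"y":0,"z":0,"ax":0,"ay":0,"az":0,"gripper":1},{"x":0,"y":0,"z":0,"ax":0,"ay":0,"az":0,"gripper":1}]}}

```text
clock: 9.23
position: [427.5, 77.9, 34.7]
ee_rot: [0.745, -0.667, -0.0, 0.0]
contact_force: [-1.2, 0.4, 1.0]
gripper_width: 0.2
grasp_force: 0.0
```

```bash
python3 -c "
from h import *
st();wheel()"
```

```text
t 9.23 rel [-89.1 -55.7  34.7] yaw off -0.0 zax [-0.001 -0.    -1.   ] F [-1.2  0.4  1. ] w 0.2
blue 230 [ -9.6 -22.1  77. ] cw from pointer 113.5 r 24.1
yellow 283 [26.8  0.8 77. ] cw from pointer -1.7 r 26.8
```

Request:
{"fn": "send_rows", "kwargs": {"targets": [{"x":0,"y":-1.8,"z":0,"ax":0,"ay":0,"az":0,"gripper":1},{"x":0,"y":-1.8,"z":0,"ax":0,"ay":0,"az":0,"gripper":1},{"x":-0.8,"y":0,"z":0,"ax":0,"ay":0,"az":0,"gripper":1},{"x":-0.8,"y":0,"z":0,"ax":0,"ay":0,"az":0,"gripper":1},{"x":-0.8,"y":0,"z":0,"ax":0,"ay":0,"az":0,"gripper":1}]}}

```text
clock: 9.7
position: [459.2, 107.2, 34.1]
ee_rot: [0.746, -0.666, -0.001, 0.002]
contact_force: [-3.2, -4.5, 0.6]
gripper_width: -0.3
grasp_force: 1.6
```

Request:
{"fn": "send_rows", "kwargs": {"targets": [{"x":-0.6,"y":0,"z":0,"ax":0,"ay":0,"az":0,"gripper":1},{"x":-0.6,"y":0,"z":0,"ax":0,"ay":0,"az":0,"gripper":1},{"x":-0.5,"y":0,"z":0,"ax":0,"ay":0,"az":0,"gripper":1},{"x":0,"y":0,"z":0,"ax":0,"ay":0,"az":0,"gripper":1},{"x":0,"y":0,"z":0,"ax":0,"ay":0,"az":0,"gripper":1}]}}

```text
clock: 10.12
position: [459.9, 125.8, 35.0]
ee_rot: [0.746, -0.666, 0.0, -0.001]
contact_force: [-0.7, 0.2, -0.8]
gripper_width: -0.2
grasp_force: 0.0
```

```bash
python3 -c "
from h import *
st();wheel()"
```

```text
t 10.12 rel [-51.6 -11.7  35. ] yaw off 0.2 zax [ 0.002  0.001 -1.   ] F [-0.7  0.2 -0.8] w -0.2
red 485 [23.8  4.8 77. ] cw from pointer -11.3 r 24.3
blue 472 [-25.1  -5.1  77. ] cw from pointer 168.5 r 25.6
yellow 563 [ 15.8 -18.5  77. ] cw from pointer 49.6 r 24.4
```

Red is about at the pointer, with the next lobe resting on the finger. I retract straight out, rise, and go over to the button.

Request:
{"fn": "send_rows", "kwargs": {"targets": [{"x":0,"y":1.8,"z":0,"ax":0,"ay":0,"az":0,"gripper":1},{"x":0,"y":1.8,"z":0,"ax":0,"ay":0,"az":0,"gripper":1},{"x":0,"y":0,"z":-4.0,"ax":0,"ay":0,"az":0,"gripper":1},{"x":0,"y":0,"z":-4.0,"ax":0,"ay":0,"az":0,"gripper":1},{"x":0,"y":0,"z":-4.0,"ax":0,"ay":0,"az":0,"gripper":1}]}}

```text
clock: 10.58
position: [423.0, 120.2, 156.2]
ee_rot: [0.746, -0.666, 0.0, 0.0]
contact_force: [1.3, 0.4, 0.3]
gripper_width: -0.1
grasp_force: 0.0
```

Request:
{"fn": "send_rows", "kwargs": {"targets": [{"x":3.5,"y":0,"z":0,"ax":0,"ay":0,"az":0,"gripper":1},{"x":3.5,"y":0,"z":0,"ax":0,"ay":0,"az":0,"gripper":1},{"x":0,"y":0,"z":0,"ax":0,"ay":0,"az":0,"gripper":1},{"x":0,"y":0,"z":0,"ax":0,"ay":0,"az":0,"gripper":1},{"x":0,"y":0,"z":0,"ax":0,"ay":0,"az":0,"gripper":1}]}}

```text
clock: 11.0
position: [431.6, 51.0, 154.8]
ee_rot: [0.746, -0.666, 0.0, -0.0]
contact_force: [-0.2, -0.0, 0.6]
gripper_width: -0.0
grasp_force: 0.0
```

Run:
```python
from h import *
s=st(); im=wheel(); m=arm.camera_model('wrist')
cv2.imwrite('pics/w6.png',im[:,:,::-1])
h=cv2.cvtColor(im,cv2.COLOR_RGB2HSV); g=cv2.inRange(h,(45,100,60),(85,255,255))
n,l,q,ce=cv2.connectedComponentsWithStats(g)
for i in range(1,n):
    if q[i,4]>150:
        b=onplane(m,*ce[i],107); print(q[i],'button',b,'rel tcp',rel(b)-rel(s['position']))
```

```text
t 11.0 rel [-88.  -83.  154.8] yaw off 0.1 zax [ 0.001  0.    -1.   ] F [-0.2 -0.   0.6] w -0.0
red 130 [24.2  0.8 77. ] cw from pointer -1.9 r 24.2
blue 134 [-25.    0.3  77. ] cw from pointer -179.3 r 25.0
yellow 141 [ 12.  -20.6  77. ] cw from pointer 59.7 r 23.9
[ 121  135   39   37 1095] button [578.51025474  16.3813828  107.        ] rel tcp [142.11717288 -50.66497896 -47.78227218]
```

View pics/w6.png

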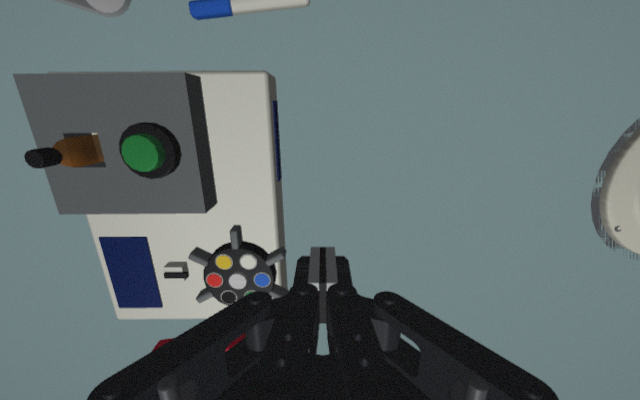

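Wrist view: red (214,281) is at the pointer (176,272), the wheel is in its click, and the button is at (147,152). I move above the button.

Request:
{"fn": "send_rows", "kwargs": {"targets": [{"x":1.3,"y":-3.6,"z":0,"ax":0,"ay":0,"az":0,"gripper":1},{"x":1.3,"y":-3.6,"z":0,"ax":0,"ay":0,"az":0,"gripper":1},{"x":1.3,"y":-3.6,"z":0,"ax":0,"ay":0,"az":0,"gripper":1},{"x":1.2,"y":-3.4,"z":0,"ax":0,"ay":0,"az":0,"gripper":1},{"x":0,"y":0,"z":0,"ax":0,"ay":0,"az":0,"gripper":1}]}}

```text
clock: 11.47
position: [583.9, 16.7, 152.9]
ee_rot: [0.746, -0.666, 0.001, -0.0]
contact_force: [0.6, 0.2, 0.9]
gripper_width: -0.3
grasp_force: 0.0
```

Request:
{"fn": "send_rows", "kwargs": {"targets": [{"x":0,"y":0,"z":2.5,"ax":0,"ay":0,"az":0,"gripper":1},{"x":0,"y":0,"z":2.5,"ax":0,"ay":0,"az":0,"gripper":1},{"x":0,"y":0,"z":0.8,"ax":0,"ay":0,"az":0,"gripper":1},{"x":0,"y":0,"z":0,"ax":0,"ay":0,"az":0,"gripper":1},{"x":0,"y":0,"z":0,"ax":0,"ay":0,"az":0,"gripper":1}]}}

```text
clock: 11.88
position: [578.5, 17.1, 97.0]
ee_rot: [0.747, -0.665, 0.0, 0.0]
contact_force: [0.1, -0.1, 0.8]
gripper_width: 0.2
grasp_force: 0.0
```

Run:
```python
from h import *
s=st(); im,d=arm.get_image('wrist'); m=arm.camera_model('wrist')
print(s['position'],'err to button',rel([578.5,16.5,107])-rel(s['position']))
h=cv2.cvtColor(im,cv2.COLOR_RGB2HSV); g=cv2.inRange(h,(45,100,60),(85,255,255))
n,l,q,ce=cv2.connectedComponentsWithStats(g)
for i in range(1,n):
    if q[i,4]>100: print(q[i],ce[i],rel(onplane(m,*ce[i],107))-rel(s['position']))
Rm=R.from_quat(s['ee_rot']).as_matrix()
print('tip',[(v,np.round((world(m,314,v,d[v,314])-s['position'])@Rm).astype(int).tolist()) for v in range(236,260,4)])
```

```text
t 11.88 rel [  54.2 -132.9   97. ] yaw off 0.2 zax [-0.    -0.001 -1.   ] F [ 0.1 -0.1  0.8] w 0.2
[578.51551323  17.13142121  96.96072451] err to button [-0.08548684 -0.62579981 10.03927549]
[299 225  45  32 958] [320.59185804 239.23382046] [ 2.04947768 -5.27525808 10.03927549]
tip [(236, [8, -6, -10]), (240, [5, -6, -11]), (244, [1, -6, -9]), (248, [12, -5, -35]), (252, [12, -5, -38]), (256, [12, -5, -44])]
```

Tips are about 22 mm above the button top and well centred. Descend.

Request:
{"fn": "send_rows", "kwargs": {"targets": [{"x":0,"y":0,"z":0.8,"ax":0,"ay":0,"az":0,"gripper":1},{"x":0,"y":0,"z":0.8,"ax":0,"ay":0,"az":0,"gripper":1},{"x":0,"y":0,"z":0.3,"ax":0,"ay":0,"az":0,"gripper":1},{"x":0,"y":0,"z":0.3,"ax":0,"ay":0,"az":0,"gripper":1},{"x":0,"y":0,"z":0,"ax":0,"ay":0,"az":0,"gripper":1}]}}

```text
clock: 12.35
position: [578.0, 16.7, 74.6]
ee_rot: [0.746, -0.666, -0.0, 0.0]
contact_force: [-2.3, 0.8, 3.1]
gripper_width: -0.1
grasp_force: 1.8
```

Request:
{"fn": "send_rows", "kwargs": {"targets": [{"x":0,"y":0,"z":0.2,"ax":0,"ay":0,"az":0,"gripper":1},{"x":0,"y":0,"z":0.2,"ax":0,"ay":0,"az":0,"gripper":1},{"x":0,"y":0,"z":0,"ax":0,"ay":0,"az":0,"gripper":1}]}}

```text
clock: 12.6
position: [578.4, 16.6, 72.4]
ee_rot: [0.746, -0.666, 0.0, 0.0]
contact_force: [-5.4, 1.6, 10.8]
gripper_width: 0.2
grasp_force: 5.3
```

Request:
{"fn": "send_rows", "kwargs": {"targets": [{"x":0,"y":0,"z":0.2,"ax":0,"ay":0,"az":0,"gripper":1},{"x":0,"y":0,"z":0,"ax":0,"ay":0,"az":0,"gripper":1}]}}

```text
clock: 12.77
position: [578.4, 16.6, 72.3]
ee_rot: [0.746, -0.665, 0.001, -0.0]
contact_force: [-7.9, 2.9, 18.6]
gripper_width: -0.0
grasp_force: 9.7
```

Run:
```python
from h import *
s=st(); im,d=arm.get_image('wrist'); m=arm.camera_model('wrist')
g=cv2.inRange(cv2.cvtColor(im,cv2.COLOR_RGB2HSV),(45,100,60),(85,255,255)); g[:200]=0
v,u=np.nonzero(g); z=np.array([world(m,a,b,d[b,a])[2] for a,b in zip(u,v)]); print(len(z),np.percentile(z,[10,50,90]) if len(z) else '')
```

```text
t 12.77 rel [  54.1 -133.5   72.3] yaw off 0.2 zax [ 0.001 -0.001 -1.   ] F [-7.9  2.9 18.6] w -0.0
435 [ 99.03448067 100.15075343 101.06934083]
```

The button top stands at about 100–101 mm (107 when up), so it is fully down. Now I lift clear.

Request:
{"fn": "send_rows", "kwargs": {"targets": [{"x":0,"y":0,"z":-0.6,"ax":0,"ay":0,"az":0,"gripper":1},{"x":0,"y":0,"z":-1.0,"ax":0,"ay":0,"az":0,"gripper":1},{"x":0,"y":0,"z":-3.0,"ax":0,"ay":0,"az":0,"gripper":1},{"x":0,"y":0,"z":-4.0,"ax":0,"ay":0,"az":0,"gripper":1},{"x":0,"y":3.0,"z":0,"ax":0,"ay":0,"az":0,"gripper":1}]}}

```text
clock: 13.23
position: [558.2, 14.2, 162.7]
ee_rot: [0.747, -0.665, 0.007, -0.007]
contact_force: [1.5, 0.4, 1.6]
gripper_width: 0.0
grasp_force: 0.0
```

Request:
{"fn": "send_rows", "kwargs": {"targets": [{"x":0,"y":4.0,"z":0,"ax":0,"ay":0,"az":0,"gripper":1},{"x":0,"y":4.0,"z":0,"ax":0,"ay":0,"az":0,"gripper":1},{"x":0,"y":3.0,"z":0,"ax":0,"ay":0,"az":0,"gripper":1},{"x":0,"y":0,"z":0,"ax":0,"ay":0,"az":0,"gripper":1},{"x":0,"y":0,"z":0,"ax":0,"ay":0,"az":0,"gripper":1}]}}

```text
clock: 13.65
position: [438.5, 0.4, 155.4]
ee_rot: [0.746, -0.666, 0.001, -0.001]
contact_force: [1.0, 0.3, 0.6]
gripper_width: -0.0
grasp_force: 0.0
```

Run:
```python
from h import *
s=st(); wheel(); im,d=arm.get_image('wrist'); m=arm.camera_model('wrist')
g=cv2.inRange(cv2.cvtColor(im,cv2.COLOR_RGB2HSV),(45,100,60),(85,255,255))
n,l,q,ce=cv2.connectedComponentsWithStats(g); i=1+q[1:,4].argmax(); v,u=np.nonzero(l==i)
z=np.array([world(m,a,b,d[b,a])[2] for a,b in zip(u,v)]); print(q[i],np.percentile(z,[10,50,90]))
```

```text
t 13.65 rel [ -86.8 -134.   155.4] yaw off 0.1 zax [ 0.002  0.    -1.   ] F [1.  0.3 0.6] w -0.0
yellow 68 [ 15.1 -22.5  77. ] cw from pointer 56.1 r 27.1
[139 197  35  33 870] [105.3584781  106.34202223 107.24406079]
```

Button is up again (106–107 mm), yellow is one click past the pointer so red is in place, and the arm is clear.

```bash
python3 -c "
from bench import arm
print(arm.job_done())"
```

```text
the job is handed in; nothing more can be done
None
```

I turned the wheel three clicks to red, pressed the button fully and let it come back up, touched nothing else, and handed the job in at about 14 s; the hand-in gave no verdict.

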